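# Clamp a bonded rock billet in the thin-section press

## Robot

A 6-joint arm with a two-finger parallel gripper is mounted at the origin on the work surface. World frame = base frame: x ahead of the robot, y to its left, z up, the work surface at z = 0. Lengths are in m, angles in degrees, forces in N, time in s.
With the tool pointing down it reaches from about 0.25 to 0.725 m from the base axis. Payload 9.7 kg.
Tool frame: the origin (TCP) lies on the centre line of the jaws, within the pads' length; the fingertips stand 22 mm ahead of it and the grasp point (between the pads) lies 3 mm ahead of it; z points along the fingers, y is the direction in which the jaws open and shut (so a half turn about z gives the same grasp; the last joint's range is limited). The gripper opens to 85 mm and grips with 20 to 120 N. Pads are 22 mm wide; open, the fingers measure 114 mm over their backs; the gripper's body (76 mm by 85 mm) begins 54 mm behind the grasp point. The pads swing forward as they close: fully open they stand 13 mm farther back than shut.
Start: joints at [64.114, 4.979, 10.078, 95.1, 0, 90], TCP at [0.24, 0.495, 0.253] pointing down, gripper open.
Joint ranges: [-179.16, 179.16], [-48.56, 103.87], [-65.8, 70.77], [-126.05, 130.52], [-82.76, 87.17], [-180, 180]. Speed limits (degrees/s): [127.2, 127.2, 147.25, 180, 180, 180].

## Interface

Orientations are given as [roll, pitch, yaw] about the fixed x, y, z axes, in that order (R = Rz(yaw) Ry(pitch) Rx(roll)).
In Python, from workcell import get_obs, camera, camera_params, job_done gives the robot as it stands.
- The arm moves only by the tool servo_tool, never from a script. Its argument "steps" is a list of rows, each an object of numbers: "x", "y", "z": the shift along the world's x, y, z in mm; "yaw": the turn about the world's z in degrees. A call has 1 to 12 rows; each row is the pose to reach, as a shift and turn from the pose measured when the call began; what a row does not reach only later rows make up. A row lasts 1/8 s, in which the tool goes at most 62.5 mm and 10.7 degrees, less where a joint would pass 70% of its speed; a pose out of reach is approached as far as the arm can. A call with a gripper value outside its range is refused whole. "grip" is the finger opening in mm, from 0 to 85.4, set as the call begins (left out, the last holds). The fingers move at their own pace and stop on an object; "grip_force" is the grip in N (left out, the last holds). Time passes only in rows, so rows that repeat a pose let the fingers close. It gives the time, the measured TCP pose, the force and the opening at its end, in the units of the state.
- get_obs(): the state, without advancing time (a new reading comes with each control period).
- camera(name): name is "scene" or "side" or "wrist"; returns (picture, depth): 420x560x3 uint8, red, green, blue; 420x560 float32, m along the optical axis (not along the pixel's ray), 0 where there is no reading.
- camera_params(name): a dict with "intrinsics" (3x3 intrinsics, pixels), "rvec" (rotation vector, rad) and "tvec" (3), from world to camera coordinates, as OpenCV has them; the wrist camera has in their place "hand_eye" (4x4, takes a point from camera to tool coordinates, whose origin is the TCP and whose axes are the flange's). Camera axes: x right, y down, z forward; pixel columns grow to the right and rows downward; lengths in m; the calibration is good to about 2 mm. A picture is of the moment at which its call begins: read the wrist's pose just before it. camera_params takes no time and is no camera call.
- job_done(): hands the job in, once; it reports no verdict.
The state is a dict: "time": time; "q": joint angles; "qd": joint speeds; "joint_efforts": joint torques, N m; "ee_pos": TCP position; "tcp_rot": TCP orientation; "wrist_force": force on the tool from outside, world axes, zero at the start; "torque": the same for the moment, N m; "opening": finger opening in m.
Only numpy, scipy, OpenCV 4.12 (cv2) and the standard library are available. Lean on these libraries where they do the work, as an engineer would, in place of code of your own. Each camera call takes 0.05 s, during which the arm holds its last target.

## Task

The rock billet in the white specimen tray has just been glued to its glass slide: take it out, set it slide down, square and central on the steel table of the small screw press, and wind the T-handle clockwise all the way down to its stop so that the spring foot clamps it while the glue sets. Leave the other specimens and tools where they lie, do not shove the gooseneck lamp behind the press, and let go of everything at the end.

Things in the scene. Friction and masses are not known exactly. Their poses are not given: they have to be found in the camera images.
- billet: The work: a sawn rectangular block of grey rock glued on a thin glass slide, 46 long (its x) x 26 wide (its y) x 22 mm high (its z) in all, 55 to 90 g, square edges. It lies slide down on the tray's floor, in any of the four quarters, its long side within about 55 degrees of the robot's y. Origin: centre of its underside. Its two ends are alike.
- press: Grey C-frame bench press, fixed. Origin: on the screw's axis at bench level; x points from the open front to the back; the front looks to the robot's left, within about 20 degrees. It stands to the right of the tray. Base 110 wide, 65 in front of the axis to 85 mm behind it, 20 high. Column 50 wide, 47 to 85 mm behind the axis. Front and both sides of the throat are open.
- press_table (a point): Centre of the top of the press's steel table: 60 (press x) x 40 mm (press y), 45 mm above the bench, under the foot (its plinth: 74 x 54, 32 high). The billet goes here, long side along the press's x, either end first. A gripper pointing straight down has no room below foot and head: come from the front leaning 35 to 50 degrees, holding the billet across its width near its front end.
- press_head (a point): Centre of the top of the stop boss on the press's head, on the screw's axis, 194 mm above the bench. Boss: steel, 34 mm in diameter, 14 high. Head: 50 mm wide, underside 145 and top 180 mm above the bench, reaching from the column at the back to 25 mm in front of the axis.
- tee (a joint): Turn of the T-handle, rad; it grows clockwise seen from above and winds screw and foot down 18 mm per turn, the handle going with them. 0 is the top; it starts between 0 and 2.4; at 8.0 the hub lands on the boss and it stops. It stays where it is left. Turning takes about 0.15 N m, 0.25 once the foot bears.
- tee_bar (a point): Centre of the T-handle's crossbar, on the screw's axis; x along the bar, z up. Steel bar 10 mm in diameter with black balls 18 mm in diameter, ball centres 62 mm to either side; both ends alike. Hub 28 mm in diameter, from 16 under to 14 mm over the bar's axis. The bar's axis is 233 mm above the bench at 0 and 210 mm at the stop.
- foot (a joint): How far the spring foot is pushed up into its sleeve, m: 0 hanging free, 0.010 at most; about 0.005 (some 35 N) on the billet with the handle at its stop. Foot: steel disc 26 mm in diameter on the screw's axis, its face 85 mm above the bench at handle 0 (18 mm over the billet), 78 mm at handle 2.4; above it a sleeve 23 mm in diameter goes up into the head.
- tray: White open specimen tray, fixed, 230 (its x) x 210 (its y) mm, walls 16 high and 4 thick, floor 4 thick. Origin: under its centre, z up. The billet, core stub, rough lump and offcut lie in it, one in each quarter, near (+-55, +-50) mm.
- lamp: Black gooseneck lamp behind the press, fixed. Origin: bench level at the centre of its round foot (68 in diameter); x points away from the press. The neck, 12 mm thick, rises to 130, bends 36 mm towards the press (-x), stands there from 220 to 325 mm above the bench, then loops back over the foot to a white shade, at most 470 mm high.
- lamp_neck (a point): Point on the upright part of the lamp's neck beside the T-handle's circle, 300 mm above the bench.
- core: Bystander: upright drill-core stub, round, 27 in diameter, 27 mm high. Origin under its centre.
- rough: Bystander: rough faceted rock, about 48 wide, 28 mm high. Origin under its centre.
- offcut: Bystander: thin rock offcut, 36 x 34 x 9 mm high, no slide. Origin under its centre.
- hammer: Bystander: hammer, 280 mm long, lying on the bench at the left, along the robot's x.
- loupe: Bystander: folded steel hand lens, 34 x 26 x 20 mm high, on the bench. Origin under its centre.
- brush: Bystander: small brush, 160 mm long, on the bench.
- jar: Bystander: small lidded glass jar, 48 in diameter, 50 mm high, on the bench at the back. Origin under its centre.
Things that resemble listed ones, but are neither listed nor needed, are in the scene too. What is shaped like the press but orange or yellow is not meant.

How it is judged:
By the outcome, as a careful person would: the job done as asked, in the order asked, and still so for the second after the job is handed in, with the robot touching nothing.
It also fails if it takes over 70 s, if anything falls off the work surface, if the arm or the gripper's body presses on something with over 40 N, if the wrist force passes 120 N, or if a joint passes its speed limit or range.

## Working session

There is one attempt and no reset: what is moved stays moved. The work goes in short steps, Python scripts to look and compute and a tool call to move; the robot and the scene stay as the last step left them, time stands still between calls to the robot, and variables do not carry over. Pictures are saved under pics/ and viewed, and the job is handed in when it is done.

Besides the shell and the picture viewer there is one more tool, called after "Call:" as name([rows], argument=value, ...), one row to a line, values as JSON. servo_tool: Moves the arm, as the interface text tells. Its arguments: {"type":"object","properties":{"steps":{"type":"array"},"grip":{"type":"number"},"grip_force":{"type":"number"}},"required":["steps"]}

```bash
ls; mkdir -p pics; cat > h.py <<'E'
import numpy as np, cv2
from workcell import get_obs, camera, camera_params, job_done
from scipy.spatial.transform import Rotation as Ro
def snap(n,f):
    o=get_obs(); p,d=camera(n); cv2.imwrite(f'pics/{f}.png',p[:,:,::-1]); np.savez(f'pics/{f}.npz',p=p,d=d,pos=o['ee_pos'],rot=o['tcp_rot']); return p,d
def T(n,z=None):
    c=camera_params(n); K=np.array(c['intrinsics'])
    if 'rvec' in c:
        R=cv2.Rodrigues(np.array(c['rvec'],float))[0]; t=np.array(c['tvec']).ravel()
        return K,R.T,-R.T@t
    H=np.array(c['hand_eye']); Rt=Ro.from_euler('xyz',z['rot'],degrees=True).as_matrix()
    return K,Rt@H[:3,:3],Rt@H[:3,3]+z['pos']
def cloud(n,f):
    z=np.load(f'pics/{f}.npz'); K,R,c=T(n,z); d=z['d']
    v,u=np.mgrid[:420,:560]
    P=np.stack([(u-K[0,2])/K[0,0]*d,(v-K[1,2])/K[1,1]*d,d],-1)@R.T+c
    P[d==0]=np.nan; return P
def ray(n,f,u,v,zz):
    z=np.load(f'pics/{f}.npz'); K,R,c=T(n,z)
    r=R@np.linalg.solve(K,[u,v,1]); return c+r*(zz-c[2])/r[2]
E
python3 - <<'E'
from h import *
print(get_obs())
for n in('scene','side','wrist'): snap(n,n+'0'); print(camera_params(n))
E
```

```text
pics
{'time': 0.0, 'q': array([ 6.41153513e+01,  5.01153965e+00,  1.00335551e+01,  9.50995627e+01,
       -1.08930130e-03,  8.99990063e+01]), 'qd': array([-0.07492127, -0.07792601,  0.02416924, -0.02231584, -0.11531975,
       -0.01903872]), 'joint_efforts': array([ 3.22715736e-03, -5.20387137e+01,  4.64804757e+01,  1.62244641e-02,
        2.57454549e-04,  1.46391648e-05]), 'ee_pos': array([0.2400236 , 0.49463488, 0.25257078]), 'tcp_rot': array([-1.79922453e+02,  1.08795541e-03,  1.54116346e+02]), 'wrist_force': array([ 0.83215238, -0.51174041,  0.07926471]), 'torque': array([ 0.02983247,  0.03403956, -0.02292074]), 'opening': 0.08549452949373099}
{'intrinsics': array([[503.87654704,   0.        , 278.36571584],
       [  0.        , 503.87654704, 205.38028188],
       [  0.        ,   0.        ,   1.        ]]), 'rvec': array([ 2.38324455,  1.00186627, -0.32561373]), 'tvec': array([-0.39693174, -0.21709173,  1.8890689 ])}
{'intrinsics': array([[401.55896529,   0.        , 276.30935213],
       [  0.        , 401.55896529, 206.3010913 ],
       [  0.        ,   0.        ,   1.        ]]), 'rvec': array([ 0.15061245, -2.73153116,  1.46966132]), 'tvec': array([0.5457614 , 0.18337069, 1.17138005])}
{'intrinsics': array([[326.08135503,   0.        , 279.23034677],
       [  0.        , 326.08135503, 210.03267777],
       [  0.        ,   0.        ,   1.        ]]), 'hand_eye': array([[-1.50836604e-04, -9.63920093e-01, -2.66191718e-01,
         6.74835305e-02],
       [ 9.99999972e-01, -1.93454535e-04,  1.33881378e-04,
         5.90885903e-04],
       [-1.80546945e-04, -2.66191690e-01,  9.63920096e-01,
        -1.20569751e-01],
       [ 0.00000000e+00,  0.00000000e+00,  0.00000000e+00,
         1.00000000e+00]])}
```

View pics/scene0.png

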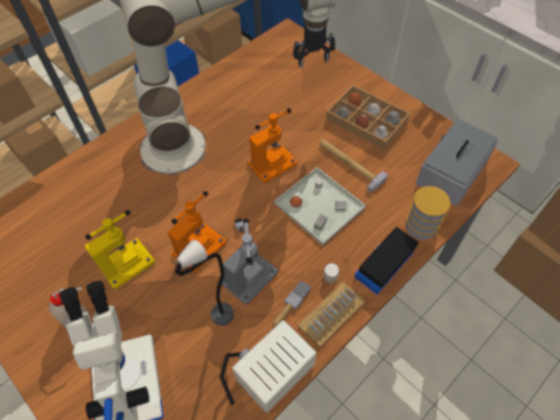

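View pics/side0.png

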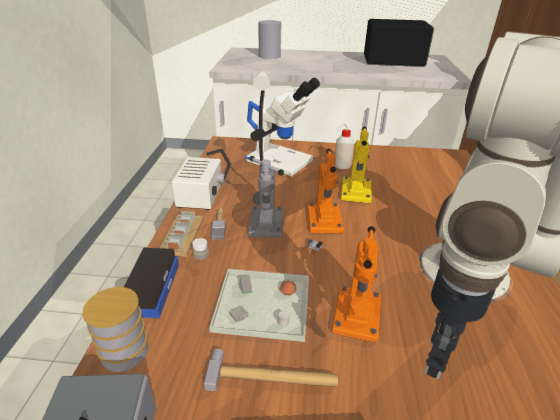

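View pics/wrist0.png

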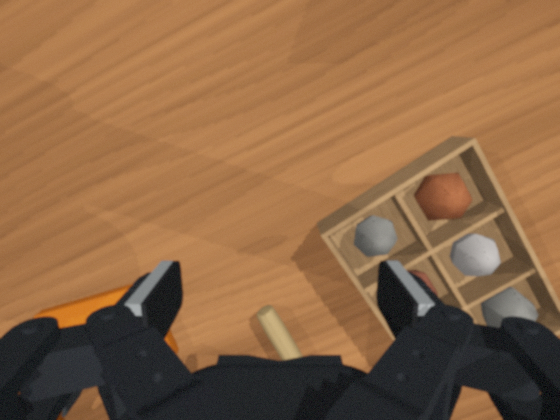

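```bash
python3 - <<'E'
from h import *
a=cv2.imread('pics/scene0.png')[150:340,150:400]; cv2.imwrite('pics/sc_crop.png',cv2.resize(a,None,fx=3.2,fy=3.16,interpolation=3)[:600])
a=cv2.imread('pics/side0.png')[60:350,190:340]; cv2.imwrite('pics/si_crop.png',cv2.resize(a,None,fx=2,fy=2,interpolation=3))
P=cloud('scene','scene0'); S=cloud('side','side0')
for u,v in [(172,150),(320,205),(295,201),(340,206),(320,221),(250,280),(222,315),(238,223),(248,226)]: print('scene',u,v,P[v,u].round(3))
for u,v in [(245,284),(288,288),(239,313),(283,318),(266,225),(265,165),(265,180)]: print('side',u,v,S[v,u].round(3))
E
```

```text
scene 172 150 [ 0.07  -0.037  0.075]
scene 320 205 [ 0.566  0.204 -0.002]
scene 295 201 [0.513 0.135 0.039]
scene 340 206 [0.622 0.242 0.012]
scene 320 221 [0.619 0.145 0.021]
scene 250 280 [ 0.622 -0.17   0.039]
scene 222 315 [ 0.643 -0.302  0.027]
scene 238 223 [ 0.433 -0.053  0.019]
scene 248 226 [ 0.454 -0.03  -0.002]
side 245 284 [nan nan nan]
side 288 288 [0.501 0.161 0.026]
side 239 313 [0.617 0.248 0.011]
side 283 318 [0.505 0.27  0.033]
side 266 225 [ 0.594 -0.108  0.029]
side 265 165 [ 0.599 -0.13   0.233]
side 265 180 [ 0.599 -0.129  0.182]
```

View pics/sc_crop.png

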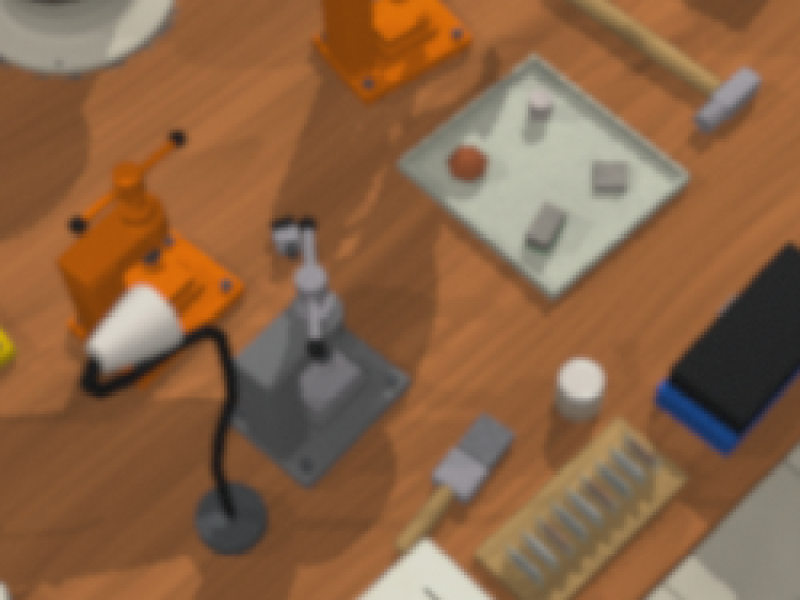

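View pics/si_crop.png

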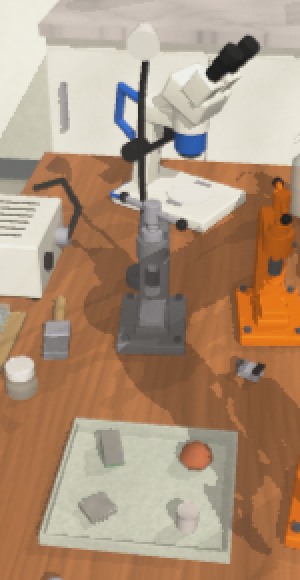

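Call:
servo_tool([
  {"yaw": -10, "z": 20},
  {"yaw": -20, "z": 40},
  {"yaw": -30, "z": 60},
  {"yaw": -40, "z": 80},
])

```text
schema error: expected keys x, y, z, yaw
```

```bash
python3 - <<'E'
from h import *
o=get_obs();print(o['q'].round(1),o['ee_pos'].round(3),o['tcp_rot'].round(1))
E
```

```text
[64.1  5.  10.  95.1  0.  90. ] [0.24  0.495 0.253] [-179.9   -0.   154.1]
```

Call:
servo_tool([
  {"x": 0, "y": 0, "z": 20, "yaw": -10},
  {"x": 0, "y": 0, "z": 40, "yaw": -20},
  {"x": 0, "y": 0, "z": 60, "yaw": -30},
  {"x": 0, "y": 0, "z": 80, "yaw": -40},
])

```text
time: 0.65
ee_pos: [0.24, 0.4946, 0.3331]
tcp_rot: [-179.9, 0.0, 113.8]
wrist_force: [-0.3, 0.4, -0.1]
opening: 0.0852
```

```bash
python3 - <<'E'
from h import *
o=get_obs();print(o['q'].round(1),o['ee_pos'].round(3),o['tcp_rot'].round(1))
E
```

```text
[ 64.1   7.8  22.2 104.5   0.  130.3] [0.24  0.495 0.333] [-179.9    0.   113.8]
```

Call:
servo_tool([
  {"x": 27, "y": -28, "z": 5, "yaw": 10},
  {"x": 54, "y": -56, "z": 10, "yaw": 20},
  {"x": 81, "y": -84, "z": 15, "yaw": 30},
  {"x": 108, "y": -112, "z": 20, "yaw": 40},
  {"x": 135, "y": -140, "z": 20, "yaw": 50},
  {"x": 162, "y": -168, "z": 20, "yaw": 60},
  {"x": 189, "y": -196, "z": 20, "yaw": 70},
  {"x": 216, "y": -224, "z": 20, "yaw": 80},
  {"x": 240, "y": -250, "z": 20, "yaw": 90},
  {"x": 240, "y": -250, "z": 20, "yaw": 91},
])

```text
time: 1.9
ee_pos: [0.4812, 0.2431, 0.3525]
tcp_rot: [-179.9, -0.0, -155.3]
wrist_force: [-0.2, 0.6, 0.2]
opening: 0.0856
```

```bash
python3 - <<'E'
from h import *
o=get_obs();print(o['q'].round(1),o['ee_pos'].round(3),o['tcp_rot'].round(1))
snap('wrist','wrist1')
a=cv2.imread('pics/wrist1.png');cv2.imwrite('pics/wrist1b.png',cv2.resize(a,None,fx=1.4,fy=1.4,interpolation=3))
E
```

```text
[ 2.690e+01  7.200e+00  2.380e+01  1.067e+02 -1.000e-01  2.100e+00] [0.481 0.243 0.352] [-179.9   -0.  -155.3]
```

View pics/wrist1b.png

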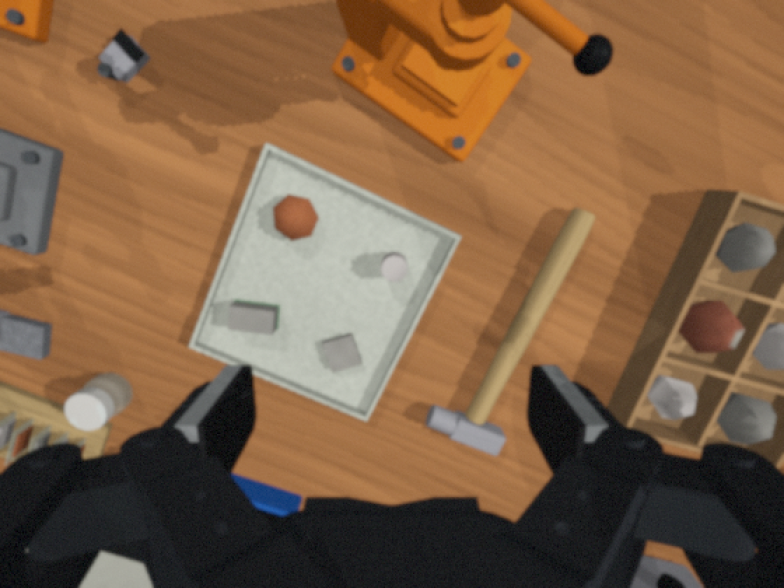

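```bash
cat > bil.py <<'E'
from h import *
P=cloud('wrist','wrist1')
def rect(P,u0,u1,v0,v1,za,zb):
    Q=P[v0:v1,u0:u1].reshape(-1,3); Q=Q[(Q[:,2]>za)&(Q[:,2]<zb)]
    r=cv2.minAreaRect((Q[:,:2]*1000).astype(np.float32)); return len(Q),Q[:,2].mean(),r,cv2.boxPoints(r)
print(rect(P,155,205,205,245,.019,.035))
print(P[200:260:5,180,2].round(3), P[227,150:210:4,2].round(3))
E
python3 bil.py; python3 - <<'E'
from h import *
a=cv2.imread('pics/wrist1.png')[195:265,140:240];cv2.imwrite('pics/b.png',cv2.resize(a,None,fx=8,fy=8,interpolation=3))
E
```

```text
(610, np.float64(0.025854091184562843), ((618.7921142578125, 147.04959106445312), (26.977008819580078, 46.71849060058594), 17.32431411743164), array([[598.9596 , 165.33253],
       [612.87146, 120.73344],
       [638.62463, 128.76665],
       [624.71277, 173.36575]], dtype=float32))
[0.003 0.003 0.004 0.004 0.023 0.027 0.026 0.024 0.004 0.004 0.003 0.004] [0.004 0.005 0.005 0.003 0.026 0.026 0.026 0.026 0.026 0.026 0.025 0.027
 0.006 0.005 0.005]
```

View pics/b.png

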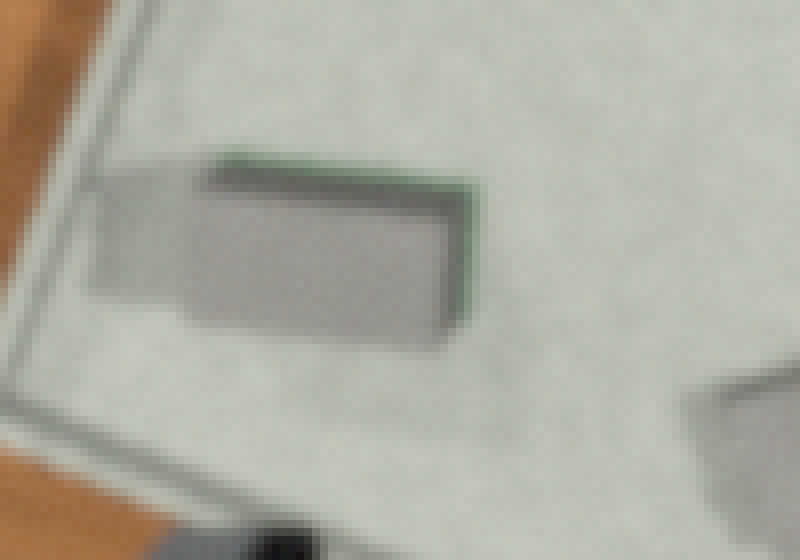

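Call:
servo_tool([
  {"x": 50, "y": 25, "z": 0, "yaw": 0},
  {"x": 100, "y": 50, "z": 0, "yaw": 0},
  {"x": 150, "y": 76, "z": 0, "yaw": 0},
  {"x": 200, "y": 101, "z": 0, "yaw": 0},
  {"x": 250, "y": 127, "z": 0, "yaw": 0},
  {"x": 300, "y": 152, "z": 0, "yaw": 0},
  {"x": 350, "y": 177, "z": 0, "yaw": 0},
  {"x": 400, "y": 202, "z": 0, "yaw": 0},
])

```text
time: 2.95
ee_pos: [0.7097, 0.3602, 0.2762]
tcp_rot: [179.9, 3.4, -155.3]
wrist_force: [-0.1, 0.4, -0.1]
opening: 0.0854
```

```bash
python3 - <<'E'
from h import *
o=get_obs();print(o['q'].round(1),o['ee_pos'].round(3),o['tcp_rot'].round(1))
E
```

```text
[ 2.690e+01  4.740e+01  7.080e+01  1.099e+02 -1.000e-01  2.300e+00] [0.71  0.36  0.276] [ 179.9    3.4 -155.3]
```

Call:
servo_tool([
  {"x": 900, "y": 450, "z": 80, "yaw": 0},
  {"x": 900, "y": 450, "z": 80, "yaw": 0},
  {"x": 900, "y": 450, "z": 80, "yaw": 0},
])

```text
time: 3.32
ee_pos: [0.7651, 0.3868, 0.2187]
tcp_rot: [179.8, 6.9, -155.4]
wrist_force: [-0.4, -0.6, -0.4]
opening: 0.0856
```

```bash
python3 - <<'E'
from h import *
o=get_obs();print(o['time'],o['q'].round(1),o['ee_pos'].round(3),o['tcp_rot'].round(1))
E
```

```text
3.325 [ 2.680e+01  5.170e+01  7.070e+01  1.021e+02 -1.000e-01  2.200e+00] [0.765 0.387 0.219] [ 179.8    6.9 -155.4]
```

Call:
servo_tool([
  {"x": 900, "y": 450, "z": 700, "yaw": 0},
  {"x": 900, "y": 450, "z": 700, "yaw": 0},
  {"x": 900, "y": 450, "z": 700, "yaw": 0},
])

```text
time: 3.7
ee_pos: [0.7782, 0.3927, 0.245]
tcp_rot: [179.7, 10.7, -155.4]
wrist_force: [-0.4, -0.4, 0.2]
opening: 0.0856
```

```bash
python3 - <<'E'
from h import *
o=get_obs();print(o['time'],o['q'].round(1),o['ee_pos'].round(3),o['tcp_rot'].round(1))
E
```

```text
3.7 [26.8 50.2 70.8 99.8 -0.1  2.1] [0.778 0.393 0.245] [ 179.7   10.7 -155.4]
```

Call:
servo_tool([
  {"x": 900, "y": 450, "z": 700, "yaw": 0},
])

```text
time: 3.82
ee_pos: [0.7913, 0.3991, 0.2567]
tcp_rot: [179.5, 13.5, -155.4]
wrist_force: [-0.4, -0.7, -0.2]
opening: 0.0857
```

Call:
servo_tool([
  {"x": 900, "y": 450, "z": 700, "yaw": 0},
])

```text
time: 3.95
ee_pos: [0.8047, 0.4056, 0.2701]
tcp_rot: [179.4, 16.4, -155.4]
wrist_force: [0.5, 0.6, -1.0]
opening: 0.0854
```

Call:
servo_tool([
  {"x": 900, "y": 450, "z": 700, "yaw": 0},
  {"x": 900, "y": 450, "z": 700, "yaw": 0},
  {"x": 900, "y": 450, "z": 700, "yaw": 0},
  {"x": 900, "y": 450, "z": 700, "yaw": 0},
  {"x": 900, "y": 450, "z": 700, "yaw": 0},
  {"x": 900, "y": 450, "z": 700, "yaw": 0},
])

```text
time: 4.7
ee_pos: [0.8213, 0.4131, 0.2916]
tcp_rot: [179.3, 20.3, -155.5]
wrist_force: [-0.2, 0.2, -0.5]
opening: 0.0853
```

```bash
python3 - <<'E'
from h import *
o=get_obs();print(o['time'],o['q'].round(1),o['ee_pos'].round(3),o['tcp_rot'].round(1))
E
```

```text
4.7 [26.7 48.1 70.7 92.3 -0.   2.1] [0.821 0.413 0.292] [ 179.3   20.3 -155.5]
```

Call:
servo_tool([
  {"x": 900, "y": 450, "z": 700, "yaw": 0},
])

```text
time: 4.82
ee_pos: [0.8351, 0.4199, 0.3026]
tcp_rot: [179.2, 23.1, -155.5]
wrist_force: [-0.1, 0.4, 0.3]
opening: 0.085
```

Call:
servo_tool([
  {"x": 900, "y": 450, "z": 700, "yaw": 0},
])

```text
time: 4.95
ee_pos: [0.8493, 0.4268, 0.3151]
tcp_rot: [179.0, 25.9, -155.6]
wrist_force: [-0.9, -0.3, -0.1]
opening: 0.0857
```

Call:
servo_tool([
  {"x": 900, "y": 450, "z": 700, "yaw": 0},
])

```text
time: 5.08
ee_pos: [0.8637, 0.434, 0.327]
tcp_rot: [178.9, 28.7, -155.6]
wrist_force: [-0.0, 0.5, -0.4]
opening: 0.0858
```

Call:
servo_tool([
  {"x": 900, "y": 450, "z": 700, "yaw": 0},
])

```text
time: 5.2
ee_pos: [0.8783, 0.4412, 0.3387]
tcp_rot: [178.8, 31.6, -155.7]
wrist_force: [0.4, 0.8, -0.5]
opening: 0.0852
```

Call:
servo_tool([
  {"x": 900, "y": 450, "z": 700, "yaw": 0},
])

```text
time: 5.32
ee_pos: [0.8929, 0.4485, 0.3505]
tcp_rot: [178.6, 34.4, -155.8]
wrist_force: [0.4, 0.0, 0.2]
opening: 0.0854
```

Call:
servo_tool([
  {"x": 900, "y": 450, "z": 700, "yaw": 0},
])

```text
time: 5.45
ee_pos: [0.9075, 0.4557, 0.3622]
tcp_rot: [178.5, 37.2, -155.9]
wrist_force: [0.1, 0.1, -0.2]
opening: 0.0853
```

```bash
python3 - <<'E'
from h import *
o=get_obs();print(o['time'],o['q'].round(1),o['ee_pos'].round(3),o['tcp_rot'].round(1))
E
```

```text
5.45 [26.7 47.1 70.7 76.3 -0.   2. ] [0.908 0.456 0.362] [ 178.5   37.2 -155.9]
```

Call:
servo_tool([
  {"x": 900, "y": 420, "z": 700, "yaw": 0},
])

```text
time: 5.58
ee_pos: [0.9224, 0.4617, 0.3741]
tcp_rot: [178.3, 40.0, -156.0]
wrist_force: [0.4, 0.6, 0.0]
opening: 0.0856
```

Call:
servo_tool([
  {"x": 900, "y": 420, "z": 700, "yaw": 0},
])

```text
time: 5.7
ee_pos: [0.9372, 0.4675, 0.3861]
tcp_rot: [178.2, 42.8, -156.1]
wrist_force: [-0.3, 0.1, 0.1]
opening: 0.0855
```

```bash
python3 - <<'E'
from h import *
o=get_obs();print(o['time'],o['q'].round(1),o['ee_pos'].round(3),o['tcp_rot'].round(1))
R=Ro.from_euler('xyz',o['tcp_rot'],degrees=True).as_matrix();print(R.round(3), np.degrees(np.arctan2(R[1,2],R[0,2])))
E
```

```text
5.7 [26.5 47.3 70.7 70.6  0.1  1.9] [0.937 0.467 0.386] [ 178.2   42.8 -156.1]
[[-0.67  -0.425  0.608]
 [-0.297  0.905  0.305]
 [-0.68   0.023 -0.733]] 26.630704046205807
```

Call:
servo_tool([
  {"x": -35, "y": -20, "z": 0, "yaw": -10},
  {"x": -70, "y": -40, "z": -10, "yaw": -20},
  {"x": -105, "y": -60, "z": -30, "yaw": -30},
  {"x": -140, "y": -80, "z": -50, "yaw": -40},
  {"x": -175, "y": -100, "z": -70, "yaw": -50},
  {"x": -210, "y": -120, "z": -90, "yaw": -60},
  {"x": -245, "y": -140, "z": -110, "yaw": -70},
  {"x": -285, "y": -160, "z": -130, "yaw": -80},
  {"x": -320, "y": -180, "z": -150, "yaw": -90},
  {"x": -354, "y": -200, "z": -170, "yaw": -98},
  {"x": -354, "y": -204, "z": -180, "yaw": -98},
  {"x": -354, "y": -204, "z": -186, "yaw": -98},
], grip=50)

```text
time: 7.2
ee_pos: [0.5838, 0.2635, 0.1999]
tcp_rot: [178.1, 42.8, 106.0]
wrist_force: [-1.0, -0.4, -0.0]
opening: 0.05
```

```bash
python3 - <<'E'
from h import *
o=get_obs();print(o['time'],o['q'].round(1),o['ee_pos'].round(3),o['tcp_rot'].round(1))
R=Ro.from_euler('xyz',o['tcp_rot'],degrees=True).as_matrix();print(R.round(3), np.degrees(np.arctan2(R[1,2],R[0,2])), np.degrees(np.arctan2(-R[0,1],R[1,1])))
snap('wrist','wrist2')
E
```

```text
7.2 [ 39.4  29.4  25.9 104.6 -39.5 119.2] [0.584 0.263 0.2  ] [178.1  42.8 106. ]
[[-0.202  0.955  0.219]
 [ 0.705  0.297 -0.644]
 [-0.68   0.024 -0.733]] -71.2369700926248 -72.70650336788987
```

View pics/wrist2.png

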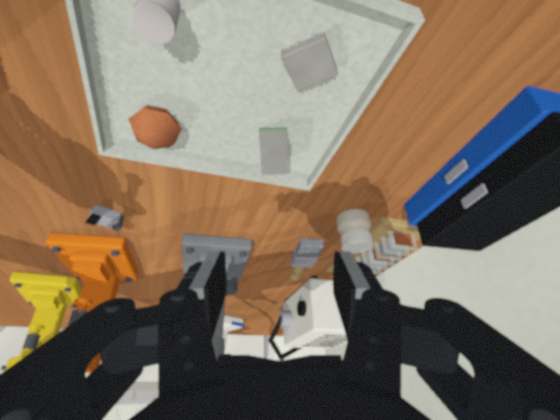

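```bash
python3 - <<'E'
from h import *
P=cloud('wrist','wrist2')
Q=P[115:190,250:300].reshape(-1,3); Q=Q[(Q[:,2]>.023)&(Q[:,2]<.032)]
r=cv2.minAreaRect((Q[:,:2]*1000).astype(np.float32)); print(len(Q),Q.mean(0),r,cv2.boxPoints(r))
Q=P[225:300,170:265].reshape(-1,3); Q=Q[(Q[:,2]>.012)&(Q[:,2]<.026)]
r=cv2.minAreaRect((Q[:,:2]*1000).astype(np.float32)); print(len(Q),r,cv2.boxPoints(r))
# press from scene+side
for n in('scene','side'):
    C=cloud(n,n+'0').reshape(-1,3); C=C[(abs(C[:,0]-.6)<.13)&(abs(C[:,1]+.14)<.13)]
    for a,b in((.014,.026),(.027,.038),(.04,.05),(.175,.185),(.188,.198),(.215,.245)):
        Q=C[(C[:,2]>a)&(C[:,2]<b)]
        if len(Q)>3:
            r=cv2.minAreaRect((Q[:,:2]*1000).astype(np.float32)); print(n,a,len(Q),Q.mean(0).round(3),r,cv2.boxPoints(r).round(0).tolist())
E
```

```text
833 [0.61777595 0.14920874 0.02623149] ((618.4696655273438, 146.70042419433594), (26.02155113220215, 46.72177505493164), 17.422971725463867) [[599.06104  165.09378 ]
 [613.05066  120.515594]
 [637.8783   128.30707 ]
 [623.8887   172.88525 ]]
1549 ((603.857421875, -201.85130310058594), (110.34300231933594, 248.31163024902344), 4.6120781898498535) [[ 538.8813    -82.53379 ]
 [ 558.84784  -330.04138 ]
 [ 668.83356  -321.16882 ]
 [ 648.867     -73.661224]]
scene 0.014 625 [ 0.63  -0.152  0.02 ] ((624.9608764648438, -139.52676391601562), (238.1842803955078, 152.9409942626953), 66.06285095214844) [[507.0, -217.0], [647.0, -279.0], [743.0, -62.0], [603.0, 0.0]]
scene 0.027 122 [ 0.622 -0.164  0.031] ((602.0556030273438, -162.65968322753906), (92.52330780029297, 138.09136962890625), 5.842563152313232) [[549.0, -99.0], [563.0, -236.0], [655.0, -227.0], [641.0, -89.0]]
scene 0.04 186 [ 0.608 -0.156  0.044] ((606.5628662109375, -172.8892364501953), (47.41680908203125, 115.73255157470703), 2.301964282989502) [[581.0, -116.0], [585.0, -232.0], [633.0, -230.0], [628.0, -114.0]]
scene 0.175 381 [ 0
[... 1146 characters left out ...]
89) [[566.0, -113.0], [578.0, -202.0], [625.0, -195.0], [613.0, -107.0]]
side 0.175 114 [ 0.599 -0.152  0.179] ((600.8281860351562, -171.7797393798828), (46.614620208740234, 110.2139892578125), 3.1732800006866455) [[575.0, -118.0], [581.0, -228.0], [627.0, -226.0], [621.0, -115.0]]
side 0.188 52 [ 0.598 -0.143  0.193] ((606.7102661132812, -198.37579345703125), (31.060274124145508, 147.32350158691406), 9.082191467285156) [[580.0, -128.0], [603.0, -274.0], [634.0, -269.0], [610.0, -123.0]]
side 0.215 232 [ 0.602 -0.154  0.229] ((612.427490234375, -169.78802490234375), (64.88007354736328, 191.1124725341797), 27.753719329833984) [[539.0, -100.0], [628.0, -269.0], [686.0, -239.0], [597.0, -70.0]]
```

Call:
servo_tool([
  {"x": 10, "y": -33, "z": -35, "yaw": 0},
  {"x": 20, "y": -66, "z": -70, "yaw": 0},
  {"x": 29, "y": -98, "z": -100, "yaw": 0},
  {"x": 29, "y": -98, "z": -115, "yaw": 0},
  {"x": 29, "y": -98, "z": -130, "yaw": 0},
  {"x": 29, "y": -98, "z": -140, "yaw": 0},
  {"x": 29, "y": -98, "z": -140, "yaw": 0},
], grip=40)

```text
time: 8.12
ee_pos: [0.6126, 0.1664, 0.059]
tcp_rot: [178.2, 42.8, 106.1]
wrist_force: [0.8, -0.2, 0.0]
opening: 0.0399
```

```bash
python3 - <<'E'
from h import *
o=get_obs();print(o['time'],o['q'].round(1),o['ee_pos'].round(4),o['tcp_rot'].round(1))
snap('wrist','wrist3')
E
```

```text
8.125 [ 31.2  25.1   4.7  80.9 -41.6 108.7] [0.6126 0.1664 0.059 ] [178.2  42.8 106.1]
```

View pics/wrist3.png

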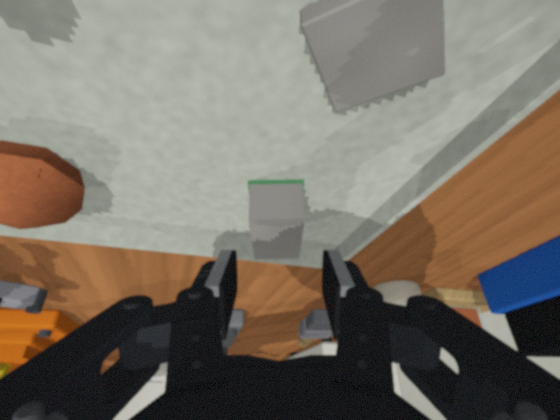

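Call:
servo_tool([
  {"x": 0, "y": -0.6, "z": -10, "yaw": 0},
  {"x": 0, "y": -0.6, "z": -20, "yaw": 0},
  {"x": 0, "y": -0.6, "z": -27, "yaw": 0},
  {"x": 0, "y": -0.6, "z": -29.5, "yaw": 0},
  {"x": 0, "y": -0.6, "z": -29.5, "yaw": 0},
])

```text
time: 8.8
ee_pos: [0.6128, 0.1657, 0.03]
tcp_rot: [178.2, 42.8, 106.1]
wrist_force: [-0.2, -0.4, -0.4]
opening: 0.0401
```

Call:
servo_tool([
  {"x": 0, "y": 0, "z": 0, "yaw": 0},
  {"x": 0, "y": 0, "z": 0, "yaw": 0},
  {"x": 0, "y": 0, "z": 0, "yaw": 0},
  {"x": 0, "y": 0, "z": 0, "yaw": 0},
], grip=20, grip_force=45)

```text
time: 9.3
ee_pos: [0.613, 0.1658, 0.0305]
tcp_rot: [178.1, 42.8, 106.1]
wrist_force: [-0.6, 1.7, 5.0]
opening: 0.0251
```

```bash
python3 - <<'E'
from h import *
o=get_obs();print(o['time'],o['ee_pos'].round(4),o['tcp_rot'].round(1),o['wrist_force'],o['opening'])
snap('wrist','wrist4')
E
```

```text
9.3 [0.613  0.1658 0.0305] [178.1  42.8 106.1] [-0.59173993  1.71589319  5.0099544 ] 0.025111339193112613
```

View pics/wrist4.png

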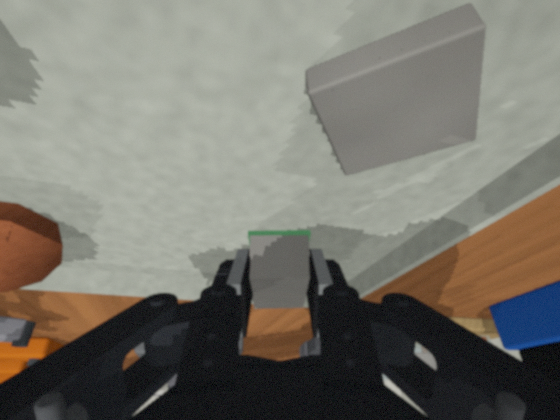

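Call:
servo_tool([
  {"x": 0, "y": 0, "z": 10, "yaw": 0},
  {"x": 0, "y": 0, "z": 30, "yaw": 0},
  {"x": -3, "y": 10, "z": 60, "yaw": 0},
  {"x": -6, "y": 10, "z": 90, "yaw": -5},
  {"x": -10, "y": 0, "z": 120, "yaw": -8},
  {"x": -10, "y": 0, "z": 130, "yaw": -10},
  {"x": -10, "y": 0, "z": 130, "yaw": -12},
  {"x": -10, "y": 0, "z": 130, "yaw": -12},
])

```text
time: 10.35
ee_pos: [0.6033, 0.1658, 0.1614]
tcp_rot: [178.1, 42.8, 94.0]
wrist_force: [0.2, 0.3, -2.0]
opening: 0.0249
```

```bash
python3 - <<'E'
from h import *
o=get_obs();print(o['time'],o['q'].round(1),o['ee_pos'].round(4),o['tcp_rot'].round(1),o['wrist_force'],o['opening'])
snap('wrist','wrist5');snap('side','side5')
E
```

```text
10.35 [ 30.5  29.6  21.6 102.5 -38.5 123. ] [0.6033 0.1658 0.1614] [178.1  42.8  94. ] [ 0.18154954  0.29718612 -2.00853586] 0.024850648530822243
```

View pics/wrist5.png

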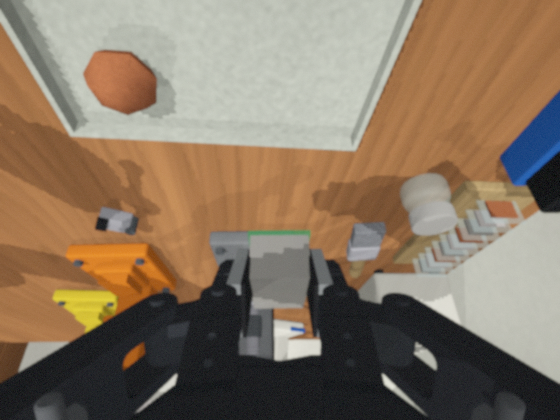

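View pics/side5.png

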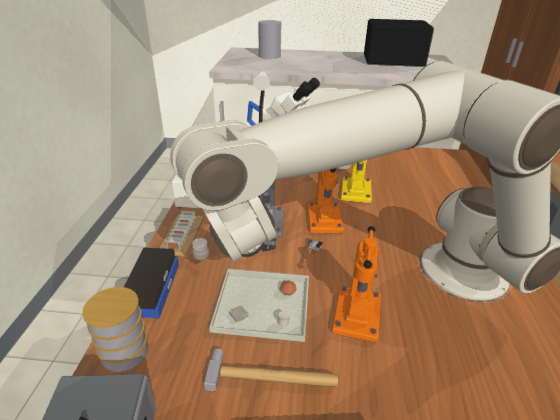

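```bash
cat > press.py <<'E'
from h import *
from scipy.optimize import least_squares
B=[(-65,85,-55,55,0,20),(47,85,-25,25,20,180),(-25,85,-25,25,145,180),(-37,37,-27,27,20,32),(-30,30,-20,20,32,45)]
def sdf(p):
    ds=[]
    for b in B:
        c=np.array([(b[0]+b[1])/2,(b[2]+b[3])/2,(b[4]+b[5])/2]);h=np.array([b[1]-b[0],b[3]-b[2],b[5]-b[4]])/2
        q=abs(p-c)-h; ds.append(np.linalg.norm(np.maximum(q,0),axis=1)+np.minimum(q.max(1),0))
    return np.min(ds,0)
def loc(C,x):
    a=np.radians(x[2]);u=np.array([np.cos(a),np.sin(a)]);d=C[:,:2]*1000-x[:2]
    return np.c_[d@u,d@np.array([-u[1],u[0]]),C[:,2]*1000]
def fit(C):
    x=np.array([600,-145,-85.])
    for it in range(6):
        L=loc(C,x); k=(abs(sdf(L))<(12 if it<2 else 6))&(L[:,2]>5)&(L[:,2]<184)
        r=least_squares(lambda y:sdf(loc(C[k],y)),x,loss='soft_l1',f_scale=1.5); x=r.x
    return x,k.sum(),abs(r.fun).mean()
E
python3 - <<'E'
from press import *
A=[]
for n,f in(('scene','scene0'),('side','side0'),('wrist','wrist2'),('wrist','wrist5'),('wrist','wrist1')):
    C=cloud(n,f).reshape(-1,3); C=C[~np.isnan(C[:,0])]; C=C[(abs(C[:,0]-.6)<.09)&(C[:,1]>-.25)&(C[:,1]<-.06)]
    print(f,fit(C)); A.append(C) 
print(fit(np.vstack(A)))
P=cloud('wrist','wrist5')
o=np.load('pics/wrist5.npz');R=Ro.from_euler('xyz',o['rot'],degrees=True).as_matrix()
for v in range(225,310,8): print(v,P[v,279].round(4),((P[v,279]-o['pos'])@R*1000).round(1))
E
```

```text
scene0 (array([ 599.47636383, -144.90024512,  -85.58521072]), np.int64(1816), np.float64(1.650553882047075))
side0 (array([ 598.91134371, -145.19271753,  -85.53983142]), np.int64(1334), np.float64(1.603840442206674))
wrist2 (array([ 597.37795539, -145.86253978,  -85.54237874]), np.int64(2213), np.float64(0.9476342833030986))
wrist5 (array([ 598.24722146, -145.522054  ,  -85.58964339]), np.int64(1618), np.float64(0.8406351264780619))
wrist1 (array([ 598.70933523, -145.39146495,  -85.80229516]), np.int64(3088), np.float64(0.7885374270272261))
(array([ 599.05083957, -145.46352827,  -85.58934403]), np.int64(10057), np.float64(1.1055989956617245))
225 [ 0.6287 -0.065   0.0013] [-6.140e+01 -2.000e-01  2.753e+02]
233 [0.6037 0.1684 0.1361] [19.1  0.  16.9]
241 [0.6036 0.1682 0.14  ] [16.3  0.  14.1]
249 [0.6034 0.1693 0.1443] [14.1  0.  10.2]
257 [0.6035 0.1681 0.1475] [11.1  0.   8.7]
265 [0.6033 0.1685 0.1513] [8.8 0.  5.6]
273 [0.6033 0.168  0.1547] [6.1 0.  3.5]
281 [0.6035 0.1655 0.1573] [2.5 0.  3.2]
289 [0.6045 0.1547 0.1572] [-5.4  0.  10.7]
297 [0.6056 0.1422 0.157 ] [-14.4   0.   19.3]
305 [0.6069 0.1282 0.157 ] [-24.7  -0.   28.9]
```

Call:
servo_tool([
  {"x": -3, "y": -40, "z": 0, "yaw": -0.8},
  {"x": -6, "y": -85, "z": -10, "yaw": -0.8},
  {"x": -9, "y": -130, "z": -30, "yaw": -0.8},
  {"x": -12, "y": -170, "z": -60, "yaw": -0.8},
  {"x": -13, "y": -195, "z": -80, "yaw": -0.8},
  {"x": -13, "y": -202, "z": -85, "yaw": -0.8},
  {"x": -13, "y": -202, "z": -85, "yaw": -0.8},
])

```text
time: 11.32
ee_pos: [0.59, -0.0361, 0.0764]
tcp_rot: [178.1, 42.8, 93.3]
wrist_force: [-0.6, 0.1, 0.2]
opening: 0.0248
```

```bash
python3 - <<'E'
from press import *
o=get_obs();print(o['time'],o['q'].round(1),o['ee_pos'].round(4),o['tcp_rot'].round(1),o['wrist_force'],o['opening'])
R=Ro.from_euler('xyz',o['tcp_rot'],degrees=True).as_matrix();print(np.degrees(np.arctan2(-R[0,1],R[1,1])))
snap('wrist','wrist6')
C=cloud('wrist','wrist6').reshape(-1,3); C=C[~np.isnan(C[:,0])]; C=C[(abs(C[:,0]-.6)<.09)&(C[:,1]>-.25)&(C[:,1]<-.06)]
print(fit(C))
P=cloud('wrist','wrist6');Q=P[225:310,245:312].reshape(-1,3);Q=Q[abs(Q[:,2]-(o['ee_pos'][2]-.0044))<.0025];Q=Q[Q[:,1]>-.11]
print(len(Q),cv2.minAreaRect((Q[:,:2]*1000).astype(np.float32)),Q[:,2].mean())
E
```

```text
11.325 [ 13.9  15.1  -6.   76.1 -42.4 102.7] [ 0.59   -0.0361  0.0764] [178.1  42.8  93.3] [-0.55713867  0.09838154  0.23731462] 0.024774614780715885
-85.42457859019451
(array([ 598.98956527, -145.38172441,  -85.66354693]), np.int64(9198), np.float64(0.5985048671025988))
2093 ((591.1041259765625, -51.779441833496094), (26.33942222595215, 58.595584869384766), 4.559214115142822) 0.0719287842071479
```

View pics/wrist6.png

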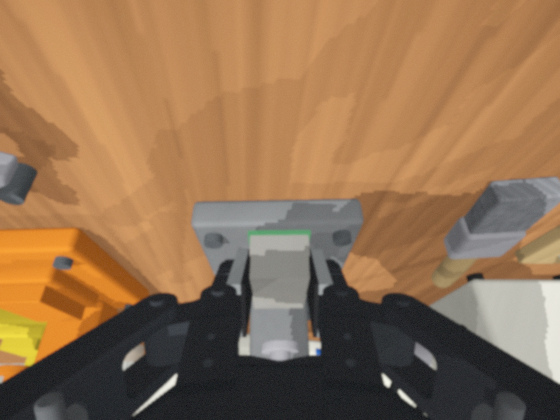

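Call:
servo_tool([
  {"x": 1.7, "y": -20, "z": 0, "yaw": -0.2},
  {"x": 3.3, "y": -40, "z": 0, "yaw": -0.2},
  {"x": 5, "y": -60, "z": 0, "yaw": -0.2},
  {"x": 6.6, "y": -80, "z": 0, "yaw": -0.2},
  {"x": 7.4, "y": -89.4, "z": 0, "yaw": -0.2},
  {"x": 7.4, "y": -89.4, "z": 0, "yaw": -0.2},
])

```text
time: 12.12
ee_pos: [0.5981, -0.1246, 0.0773]
tcp_rot: [177.9, 42.8, 93.0]
wrist_force: [-0.0, 0.2, -0.9]
opening: 0.0247
```

```bash
python3 - <<'E'
from press import *
o=get_obs();print(o['time'],o['q'].round(1),o['ee_pos'].round(4),o['tcp_rot'].round(1),o['wrist_force'],o['opening'])
snap('wrist','wrist7');snap('scene','scene7')
a=cv2.imread('pics/scene7.png')[150:340,150:400]; cv2.imwrite('pics/sc7.png',cv2.resize(a,None,fx=3.2,fy=3.1,interpolation=3))
E
```

```text
12.125 [  5.3  11.6 -10.   67.7 -42.9  91.1] [ 0.5981 -0.1246  0.0773] [177.9  42.8  93. ] [-0.0345753   0.19600497 -0.8767578 ] 0.02470077090381198
```

View pics/wrist7.png

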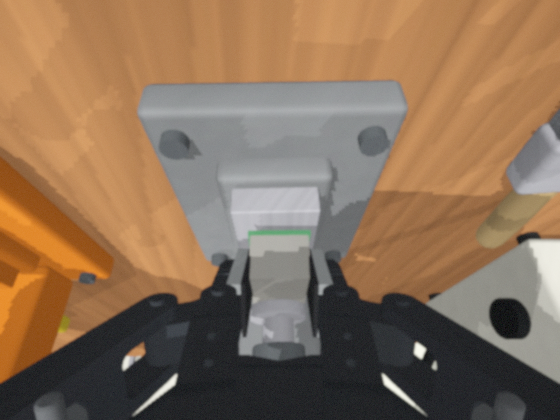

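View pics/sc7.png

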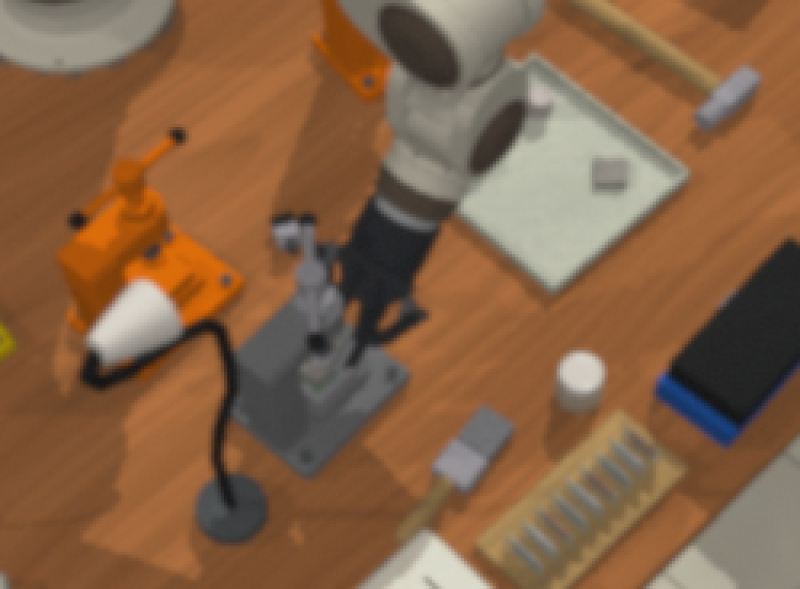

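```bash
cat > rel.py <<'E'
from press import *
import sys
f=sys.argv[1]; P=cloud('wrist',f)
X=np.array([598.95,-145.4,-85.64])
C=P.reshape(-1,3);C=C[~np.isnan(C[:,0])]; 
C1=C[(abs(C[:,0]-.6)<.09)&(C[:,1]>-.25)&(C[:,1]<-.06)&(C[:,2]<.043)]
print(fit(C1))
L=loc(C,X); 
k=(L[:,2]>40)&(L[:,2]<46.5)&(abs(L[:,1])<24)&(L[:,0]<-18)&(L[:,0]>-40); print('table',k.sum(),L[k].min(0),L[k].max(0),np.median(L[k][:,2]))
I=loc(P[225:350,245:312].reshape(-1,3),X).reshape(125,67,3)
for v in (228,234,240,250,260,270,280,290,300): print(v+0,I[v-225,[6,34,60]].round(1).tolist())
E
python3 rel.py wrist7
```

```text
(array([ 600.28096971, -145.27095729,  -85.69907227]), np.int64(32279), np.float64(0.5312816937769242))
table 2029 [-31.85924448 -19.97175929  40.01289672] [-18.00318958  20.09869871  46.26318272] 44.84745119898431
228 [[-15.9, -11.7, 45.0], [-14.6, 1.6, 44.7], [-13.9, 14.2, 44.7]]
234 [[-24.0, -11.0, 52.5], [-24.5, 1.4, 53.1], [-22.6, 13.1, 52.4]]
240 [[-22.7, -11.1, 54.8], [-23.0, 1.4, 55.3], [-22.7, 12.9, 55.5]]
250 [[-23.0, -10.9, 59.8], [-23.7, 1.2, 60.5], [-22.0, 12.6, 60.0]]
260 [[-23.4, -10.8, 64.7], [-23.6, 1.1, 65.1], [-23.2, 12.2, 65.2]]
270 [[-24.1, -10.7, 69.4], [-23.6, 1.0, 69.5], [-23.1, 11.9, 69.6]]
280 [[-22.6, -10.7, 73.2], [-20.1, 0.9, 72.7], [-19.6, 11.9, 72.8]]
290 [[-12.5, -11.4, 74.2], [-8.5, 0.9, 73.2], [-6.2, 12.8, 72.8]]
300 [[-10.9, -11.5, 78.1], [-12.6, 0.7, 78.9], [46.3, 17.1, 62.1]]
```

Call:
servo_tool([
  {"x": 0, "y": -0.3, "z": -2, "yaw": 0},
  {"x": 0, "y": -0.3, "z": -4, "yaw": 0},
  {"x": 0, "y": -0.3, "z": -5.5, "yaw": 0},
  {"x": 0, "y": -0.3, "z": -6.2, "yaw": 0},
  {"x": 0, "y": -0.3, "z": -6.2, "yaw": 0},
])

```text
time: 12.85
ee_pos: [0.5982, -0.1244, 0.0715]
tcp_rot: [177.9, 42.8, 93.1]
wrist_force: [-3.5, 2.2, 5.2]
opening: 0.0247
```

```bash
python3 - <<'E'
from press import *
o=get_obs();print(o['time'],o['ee_pos'].round(4),o['tcp_rot'].round(1),o['wrist_force'],o['opening'])
snap('wrist','wrist8')
E
python3 rel.py wrist8
```

```text
12.85 [ 0.5982 -0.1244  0.0715] [177.9  42.8  93.1] [-3.48476685  2.19157791  5.22355698] 0.02474798090423204
(array([ 600.36710185, -145.24687689,  -85.69451273]), np.int64(32569), np.float64(0.5194698965679222))
table 1824 [-31.76895849 -19.89514345  40.00031862] [-18.00090367  20.02032222  46.49984497] 44.68795766699533
228 [[-26.0, -10.8, 44.7], [-26.8, 1.6, 45.4], [-26.0, 13.1, 45.3]]
234 [[-24.0, -10.9, 46.6], [-24.2, 1.5, 47.1], [-24.9, 13.0, 47.7]]
240 [[-22.8, -11.0, 49.0], [-23.6, 1.5, 49.7], [-22.6, 13.0, 49.5]]
250 [[-23.4, -10.8, 54.1], [-23.0, 1.3, 54.2], [-23.3, 12.6, 54.7]]
260 [[-24.6, -10.6, 59.3], [-22.9, 1.2, 58.9], [-23.8, 12.3, 59.5]]
270 [[-23.4, -10.6, 63.3], [-22.3, 1.1, 63.1], [-24.0, 11.9, 64.1]]
280 [[-22.2, -10.7, 67.2], [-20.5, 1.0, 66.9], [-20.7, 11.9, 67.3]]
290 [[-14.3, -11.2, 68.9], [-8.1, 1.0, 67.2], [-7.0, 12.9, 67.1]]
300 [[-9.7, -11.5, 71.9], [8.5, 1.0, 66.9], [8.9, 14.0, 67.1]]
```

Call:
servo_tool([
  {"x": 0, "y": 0, "z": 0.5, "yaw": 0},
  {"x": 0, "y": 0, "z": 1, "yaw": 0},
  {"x": 0, "y": 0, "z": 1, "yaw": 0},
  {"x": -0.8, "y": 10, "z": 1, "yaw": 0},
  {"x": -2.3, "y": 30, "z": 3, "yaw": 0},
  {"x": -4.6, "y": 60, "z": 10, "yaw": 0},
  {"x": -6.9, "y": 90, "z": 20, "yaw": 0},
  {"x": -6.9, "y": 95, "z": 25, "yaw": 0},
  {"x": -6.9, "y": 95, "z": 25, "yaw": 0},
], grip=40)

```text
time: 14.02
ee_pos: [0.5916, -0.0291, 0.0966]
tcp_rot: [177.9, 42.9, 93.1]
wrist_force: [-0.4, -0.6, 1.0]
opening: 0.0399
```

```bash
python3 - <<'E'
from press import *
o=get_obs();print(o['time'],o['q'].round(1),o['ee_pos'].round(4),o['tcp_rot'].round(1),o['wrist_force'],o['opening'])
snap('wrist','wrist9')
P=cloud('wrist','wrist9')
C=P.reshape(-1,3);C=C[~np.isnan(C[:,0])]; 
C1=C[(abs(C[:,0]-.6)<.09)&(C[:,1]>-.25)&(C[:,1]<-.06)&(C[:,2]<.043)]
x,_,_=fit(C1);print(x)
L=loc(C,x)
k=(abs(L[:,2]-67)<2.5)&(abs(L[:,0])<30)&(abs(L[:,1])<20);print(cv2.minAreaRect(L[k,:2].astype(np.float32)),L[k].min(0),L[k].max(0))
k=(abs(L[:,2]-56)<6)&(abs(L[:,0])<30)&(abs(L[:,1])<20);print(cv2.minAreaRect(L[k,:2].astype(np.float32)),k.sum(),np.median(L[k],0))
k=(abs(L[:,2]-45)<2.5)&(abs(L[:,0])<35)&(abs(L[:,1])<24);print(np.percentile(L[k],[1,99],axis=0))
E
```

```text
14.025 [ 14.6  14.9  -3.9  78.9 -42.3 103.7] [ 0.5916 -0.0291  0.0966] [177.9  42.9  93.1] [-0.36018517 -0.55200122  0.95916747] 0.03992452437905653
[ 599.16091634 -145.41444449  -85.66749356]
((-0.8741664886474609, 0.982325553894043), (25.917701721191406, 49.264583587646484), 88.74192810058594) [-25.66792303 -12.44262614  64.50048154] [23.52265116 14.39821933 67.99082525]
((-23.317153930664062, 1.622293472290039), (25.634418487548828, 3.8023290634155273), 89.31645202636719) 566 [-23.47805073   1.2153732   55.96521399]
[[-31.19812048 -19.67109196  42.67645252]
 [ 26.23293075  19.54595269  47.42633722]]
```

View pics/wrist9.png

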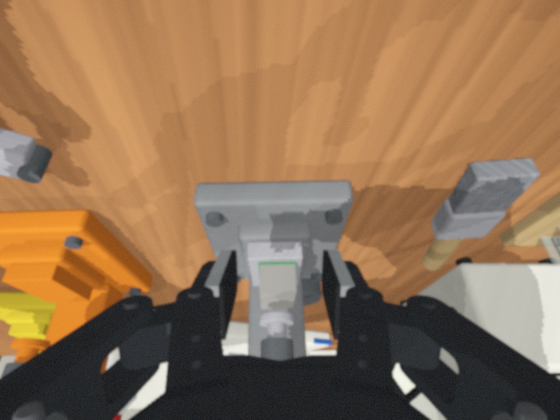

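```bash
python3 - <<'E'
import cv2
a=cv2.imread('pics/wrist9.png')[225:335,225:335];cv2.imwrite('pics/w9.png',cv2.resize(a,None,fx=5.4,fy=5.4,interpolation=2))
E
```

```text
(no output)
```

View pics/w9.png

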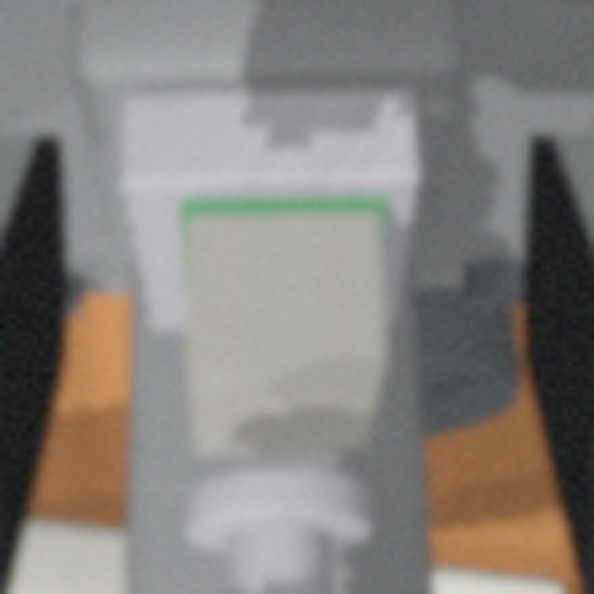

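```bash
python3 - <<'E'
from press import *
A=[]
for n in('scene','side'):
    P=cloud(n,n+'0'); C=P.reshape(-1,3); C=C[~np.isnan(C[:,0])]
    d=C[:,:2]*1000-[599.2,-145.4]; r=np.hypot(*d.T)
    k=(C[:,2]>.205)&(C[:,2]<.25)&(r<76); Q=np.c_[d[k],C[k,2]*1000]; rr=r[k]
    a=np.degrees(np.arctan2(Q[:,1],Q[:,0]))
    o=rr>25
    h,e=np.histogram(a[o],bins=36,range=(-180,180)); print(n,[(int(x),int(y)) for x,y in zip(e,h) if y])
    for lo,hi in((0,180),(-180,0)):
        m=(rr>30)&(a>lo)&(a<hi); print(Q[m].mean(0).round(1) if m.any() else None,np.percentile(Q[m,2],[5,50,95]).round(1) if m.any() else None)
    hub=rr<12; print('hub',hub.sum(),np.percentile(Q[hub,2],[10,50,90,99]) if hub.any() else 0)
    # lamp
    d2=C[:,:2]*1000-[630,-270]; k=(np.hypot(*d2.T)<70)&(C[:,2]>.2)&(C[:,2]<.34); L=C[k]; 
    for z0 in(.22,.26,.30): 
        s=L[abs(L[:,2]-z0)<.02]; print('lamp',z0,len(s),np.median(s,0).round(3) if len(s) else 0)
E
```

```text
scene [(-50, 26), (-40, 39), (-30, 1), (120, 2), (130, 25), (140, 28)]
[-39.9  33.1 230.8] [226.5 230.3 236.5]
[ 43.1 -33.5 230.7] [225.3 231.  235.7]
hub 51 [236.54502577 240.31021576 243.44491607 245.961851  ]
lamp 0.22 49 [ 0.636 -0.27   0.217]
lamp 0.26 34 [ 0.637 -0.265  0.264]
lamp 0.3 33 [ 0.636 -0.264  0.302]
side [(-50, 4), (-40, 31), (-30, 10), (-20, 1), (120, 3), (130, 44), (140, 9)]
[-41.5  37.7 227.7] [220.5 228.5 232.5]
[ 41.  -28.2 227.8] [221.1 228.3 233.2]
hub 36 [214.63827539 237.86333915 240.33082189 241.76071509]
lamp 0.22 38 [ 0.63  -0.261  0.223]
lamp 0.26 46 [ 0.629 -0.257  0.261]
lamp 0.3 46 [ 0.628 -0.256  0.3  ]
```

Call:
servo_tool([
  {"x": 0, "y": 10, "z": 45, "yaw": 0},
  {"x": 0, "y": 10, "z": 95, "yaw": 0},
  {"x": 0, "y": 5, "z": 145, "yaw": 0},
  {"x": -5, "y": 0, "z": 190, "yaw": 0},
  {"x": -12, "y": -40, "z": 195, "yaw": 0},
  {"x": -24, "y": -80, "z": 190, "yaw": 0},
  {"x": -35, "y": -115, "z": 180, "yaw": 0},
  {"x": -35.6, "y": -120, "z": 175, "yaw": 0},
  {"x": -35.6, "y": -120, "z": 170, "yaw": 0},
  {"x": -35.6, "y": -120, "z": 170, "yaw": 0},
], grip=0)

```text
time: 15.32
ee_pos: [0.556, -0.1491, 0.2656]
tcp_rot: [178.0, 42.8, 93.2]
wrist_force: [0.8, 0.9, -0.5]
opening: -0.0004
```

```bash
python3 - <<'E'
from press import *
o=get_obs();print(o['time'],o['q'].round(1),o['ee_pos'].round(4),o['tcp_rot'].round(1),o['wrist_force'],o['opening'])
snap('wrist','wrist10');snap('scene','scene10')
a=cv2.imread('pics/scene10.png')[150:340,150:400]; cv2.imwrite('pics/sc10.png',cv2.resize(a,None,fx=3.2,fy=3.1,interpolation=3))
E
```

```text
15.325 [  3.1   1.6   0.1  85.7 -42.8  88.1] [ 0.556  -0.1491  0.2656] [178.   42.8  93.2] [ 0.77662966  0.91332071 -0.46453736] -0.0004337680657885326
```

View pics/wrist10.png

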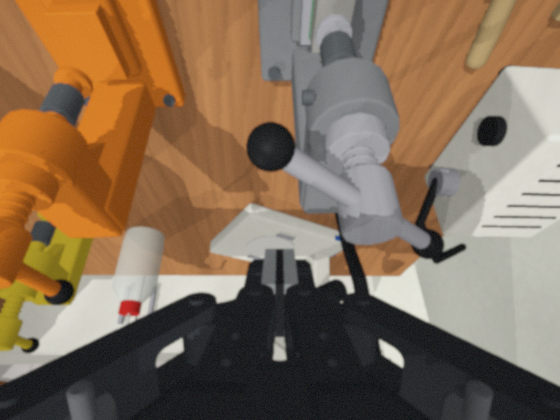

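View pics/sc10.png

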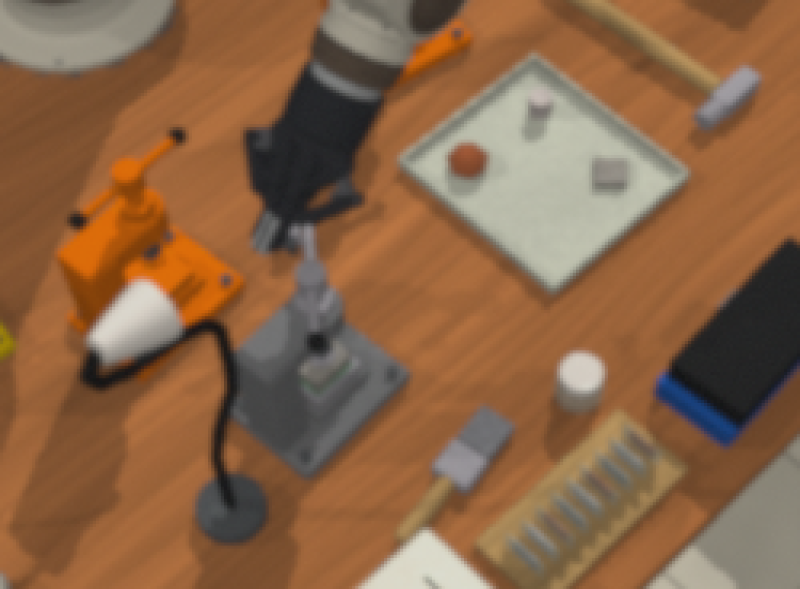

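```bash
cat > bar.py <<'E'
from press import *
import sys
def bar(n,f,lo=.205,hi=.25):
    P=cloud(n,f); C=P.reshape(-1,3); C=C[~np.isnan(C[:,0])]
    d=C[:,:2]*1000-[599.2,-145.4]; r=np.hypot(*d.T)
    a=np.degrees(np.arctan2(d[:,1],d[:,0])); k=(r<76)&(r>28)&(C[:,2]>lo)&(C[:,2]<hi)
    h,e=np.histogram(a[k],bins=72,range=(-180,180)); print(f,[(int(x),int(y)) for x,y in zip(e,h) if y>3])
    k=(r<11)&(C[:,2]>.2)&(C[:,2]<.26); print('hub top',np.percentile(C[k,2]*1000,[50,90]).round(1) if k.any() else 0, k.sum())
if __name__=='__main__': bar(sys.argv[1],sys.argv[2])
E
python3 bar.py wrist wrist10; python3 bar.py scene scene10
python3 - <<'E'
from press import *
C=cloud('wrist','wrist10')
for u,v in((270,147),(300,170),(320,182),(370,200),(430,240),(405,225)): print(u,v,(C[v,u]*1000-[599.2,-145.4,0]).round(1))
E
```

```text
wrist10 [(-180, 36), (-175, 132), (-170, 11), (-50, 16), (-45, 143), (-40, 307), (-35, 539), (-30, 29), (130, 701), (135, 1663), (140, 825), (145, 84)]
hub top [240.2 240.7] 1168
scene10 [(-50, 4), (-45, 21), (-40, 21), (-35, 18), (135, 10), (140, 10), (145, 4)]
hub top [240.1 242.9] 41
270 147 [-49.3  46.3 232.9]
300 170 [-37.3  33.  231.6]
320 182 [-28.3  25.5 231.3]
370 200 [ -4.7  14.9 232.2]
430 240 [ 45.4 -30.5 228. ]
405 225 [ 23.2 -12.7 228.6]
```

Call:
servo_tool([
  {"x": 0, "y": 0, "z": -10, "yaw": 0},
  {"x": 0, "y": 0, "z": -20, "yaw": 0},
  {"x": 0, "y": 0, "z": -30, "yaw": 0},
  {"x": 0, "y": 0, "z": -37, "yaw": 0},
  {"x": 0, "y": 0, "z": -39, "yaw": 0},
  {"x": 0, "y": 0, "z": -39, "yaw": 0},
])

```text
time: 16.18
ee_pos: [0.5562, -0.149, 0.2272]
tcp_rot: [178.0, 42.9, 93.1]
wrist_force: [-0.5, 0.1, 0.3]
opening: 0.0003
```

```bash
python3 - <<'E'
from press import *
o=get_obs();print(o['time'],o['ee_pos'].round(4),o['wrist_force'])
p=o['ee_pos']*1000
for s in np.arange(180,-20,-12): 
    a=np.radians(s); print(s,(599.2+43*np.cos(a)-p[0]).round(1),(-145.4+43*np.sin(a)-p[1]).round(1),round(-.05*max(0,165-s),1))
E
```

```text
16.175 [ 0.5562 -0.149   0.2272] [-0.46645955  0.06433487  0.3205655 ]
180 -0.0 3.6 -0.0
168 0.9 12.5 -0.0
156 3.7 21.1 -0.4
144 8.2 28.9 -1.0
132 14.2 35.5 -1.6
120 21.5 40.8 -2.2
108 29.7 44.5 -2.8
96 38.5 46.4 -3.4
84 47.5 46.4 -4.0
72 56.3 44.5 -4.6
60 64.5 40.8 -5.2
48 71.8 35.5 -5.9
36 77.8 28.9 -6.4
24 82.3 21.1 -7.0
12 85.0 12.5 -7.6
0 86.0 3.6 -8.2
-12 85.0 -5.3 -8.8
```

First part of the stroke.

Call:
servo_tool([
  {"x": 0, "y": 4, "z": -0.5, "yaw": 0},
  {"x": 1, "y": 12.5, "z": -0.5, "yaw": 0},
  {"x": 3.7, "y": 21, "z": -0.5, "yaw": 0},
  {"x": 8.2, "y": 29, "z": -1, "yaw": 0},
  {"x": 14.2, "y": 35.5, "z": -1.6, "yaw": 0},
  {"x": 21.5, "y": 41, "z": -2.2, "yaw": 0},
  {"x": 21.5, "y": 41, "z": -2.2, "yaw": 0},
])

```text
time: 17.05
ee_pos: [0.5784, -0.1072, 0.2244]
tcp_rot: [178.0, 42.8, 93.2]
wrist_force: [0.4, 1.3, -0.3]
opening: -0.0
```

```bash
python3 - <<'E'
from press import *
import bar
o=get_obs();print(o['time'],o['ee_pos'].round(4),o['tcp_rot'].round(1),o['wrist_force'])
snap('wrist','wrist11');snap('scene','scene11');bar.bar('wrist','wrist11');bar.bar('scene','scene11')
E
```

```text
17.05 [ 0.5784 -0.1072  0.2244] [178.   42.8  93.2] [ 0.3667342   1.3322759  -0.29459113]
wrist11 [(75, 26), (80, 407), (85, 1474), (90, 1696), (95, 1066), (100, 819), (105, 906), (110, 1501), (115, 1041), (120, 358), (125, 329), (130, 64), (135, 9)]
hub top [200.4 200.7] 3
scene11 [(-95, 11), (-90, 21), (-85, 25), (-80, 8), (80, 13), (85, 21), (90, 17), (95, 25), (100, 16), (105, 11), (110, 19), (115, 20), (120, 15), (125, 20), (130, 12), (135, 11), (140, 4)]
hub top [238.3 241.1] 41
```

View pics/wrist11.png

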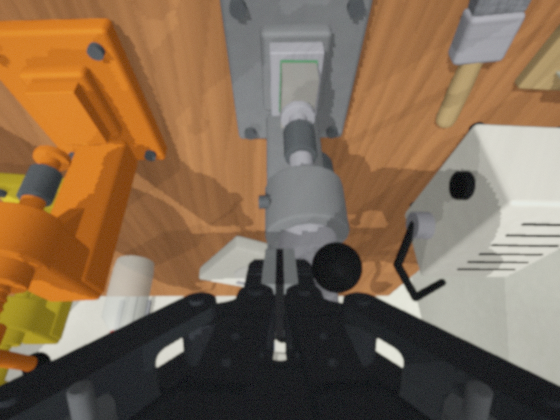

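Call:
servo_tool([
  {"x": 8, "y": 3, "z": -0.6, "yaw": 0},
  {"x": 17, "y": 5, "z": -1.2, "yaw": 0},
  {"x": 26, "y": 5, "z": -1.8, "yaw": 0},
  {"x": 35, "y": 3, "z": -2.4, "yaw": 0},
  {"x": 43, "y": -1, "z": -3, "yaw": 0},
  {"x": 50, "y": -6.5, "z": -3.6, "yaw": 0},
  {"x": 56, "y": -13, "z": -4.2, "yaw": 0},
  {"x": 60.5, "y": -21, "z": -4.8, "yaw": 0},
  {"x": 63, "y": -29, "z": -5.4, "yaw": 0},
  {"x": 64, "y": -38, "z": -6, "yaw": 0},
  {"x": 63, "y": -47, "z": -6.6, "yaw": 0},
  {"x": 63, "y": -47, "z": -6.6, "yaw": 0},
])

```text
time: 18.65
ee_pos: [0.6411, -0.1551, 0.2182]
tcp_rot: [177.9, 42.8, 93.1]
wrist_force: [1.6, 1.2, -3.4]
opening: -0.0001
```

```bash
python3 - <<'E'
from press import *
import bar
o=get_obs();print(o['time'],o['q'].round(1),o['ee_pos'].round(4),o['tcp_rot'].round(1),o['wrist_force'])
snap('wrist','wrist12');snap('scene','scene12');bar.bar('wrist','wrist12');bar.bar('scene','scene12')
E
```

```text
18.65 [  2.1  12.8   7.2  80.6 -42.7  86.7] [ 0.6411 -0.1551  0.2182] [177.9  42.8  93.1] [ 1.58273528  1.20628027 -3.37512095]
wrist12 [(-40, 14), (-35, 31), (-25, 21), (-20, 73), (-15, 127), (-10, 415), (-5, 458), (0, 491), (5, 942), (10, 1061), (15, 1528), (20, 1790), (25, 699), (30, 656), (35, 1396), (40, 947), (45, 422), (50, 792), (55, 661), (60, 269), (70, 27), (75, 93), (80, 239), (85, 340), (90, 304), (95, 294), (100, 308), (105, 303), (110, 231), (115, 71), (125, 510), (130, 2541), (135, 467), (140, 11)]
hub top [247.1 250.7] 573
scene12 [(-50, 11), (-45, 25), (-40, 24), (-35, 15), (-30, 18), (-25, 17), (-20, 22), (-15, 26), (-10, 20), (-5, 23), (0, 33), (5, 15), (10, 6), (15, 10), (20, 7), (25, 6), (140, 12)]
hub top [231.4 256.3] 51
```

View pics/wrist12.png

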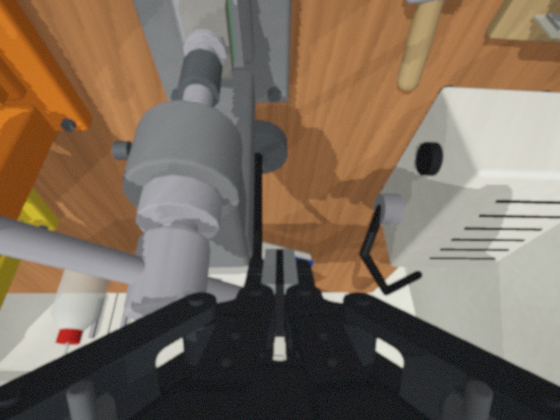

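Call:
servo_tool([
  {"x": 1, "y": 3, "z": 15, "yaw": 0},
  {"x": 1, "y": 4, "z": 40, "yaw": 0},
  {"x": -10, "y": 4, "z": 55, "yaw": 0},
  {"x": -45, "y": 4, "z": 58, "yaw": 0},
  {"x": -75, "y": 4, "z": 55, "yaw": 0},
  {"x": -85, "y": 4, "z": 45, "yaw": 0},
  {"x": -86, "y": 4, "z": 28, "yaw": 0},
  {"x": -86, "y": 4, "z": 12, "yaw": 0},
  {"x": -86, "y": 4, "z": 1, "yaw": 0},
  {"x": -86, "y": 4, "z": -0.5, "yaw": 0},
  {"x": -86, "y": 4, "z": -0.5, "yaw": 0},
])

```text
time: 20.12
ee_pos: [0.5553, -0.1509, 0.2178]
tcp_rot: [177.9, 42.8, 93.1]
wrist_force: [-0.8, 0.0, 0.1]
opening: 0.0004
```

```bash
python3 - <<'E'
from press import *
import bar
o=get_obs();print(o['time'],o['q'].round(1),o['ee_pos'].round(4),o['tcp_rot'].round(1),o['wrist_force'])
snap('wrist','wrist13');bar.bar('wrist','wrist13')
E
```

```text
20.125 [  2.9   1.3  -5.4  80.2 -42.8  87.8] [ 0.5553 -0.1509  0.2178] [177.9  42.8  93.1] [-0.82516166  0.02893551  0.06118806]
wrist13 [(-180, 245), (-175, 154), (-170, 10), (-50, 67), (-45, 191), (-40, 581), (-35, 119), (80, 7), (85, 152), (90, 319), (95, 431), (100, 517), (105, 644), (110, 666), (115, 508), (120, 541), (125, 1596), (130, 4054), (135, 2243), (140, 1751), (145, 1451), (150, 703), (155, 797), (160, 1525), (165, 1323), (170, 690), (175, 381)]
hub top [231.2 231.4] 50
```

View pics/wrist13.png

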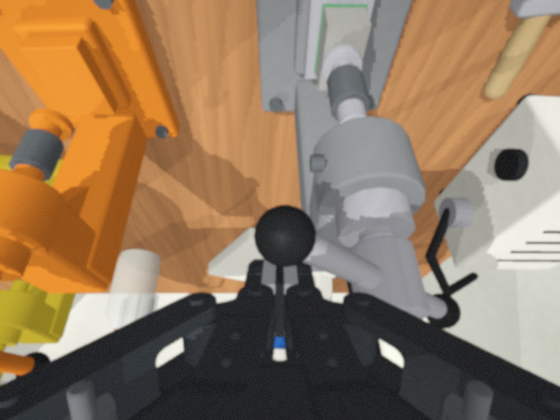

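Call:
servo_tool([
  {"x": 0.8, "y": 5.5, "z": 0, "yaw": 0},
  {"x": 2, "y": 14.5, "z": -0.4, "yaw": 0},
  {"x": 4.7, "y": 23, "z": -0.8, "yaw": 0},
  {"x": 9, "y": 31, "z": -1.4, "yaw": 0},
  {"x": 15, "y": 37.5, "z": -2, "yaw": 0},
  {"x": 22.5, "y": 42.5, "z": -2.6, "yaw": 0},
  {"x": 30.5, "y": 46.5, "z": -3.2, "yaw": 0},
  {"x": 39.5, "y": 48.3, "z": -3.8, "yaw": 0},
  {"x": 48.5, "y": 48.3, "z": -4.4, "yaw": 0},
  {"x": 57, "y": 46.5, "z": -5, "yaw": 0},
  {"x": 57, "y": 46.5, "z": -5, "yaw": 0},
])

```text
time: 21.55
ee_pos: [0.6124, -0.1038, 0.2112]
tcp_rot: [178.1, 42.7, 93.2]
wrist_force: [-2.6, 0.9, -5.8]
opening: -0.0001
```

```bash
python3 - <<'E'
from press import *
import bar
o=get_obs();print(o['time'],o['q'].round(1),o['ee_pos'].round(4),o['tcp_rot'].round(1),o['wrist_force'])
p=o['ee_pos']*1000
snap('wrist','wrist14');bar.bar('wrist','wrist14',.195,.225)
for s in np.arange(66,-30,-6): 
    a=np.radians(s); print(s,(599.2+43*np.cos(a)-p[0]).round(1),(-145.4+43*np.sin(a)-p[1]).round(1))
E
```

```text
21.55 [  7.1  11.1   4.6  84.4 -42.8  93.5] [ 0.6124 -0.1038  0.2112] [178.1  42.7  93.2] [-2.55740403  0.93133944 -5.78452564]
wrist14 [(-145, 20), (-140, 110), (-135, 20), (40, 35), (45, 377), (50, 637), (55, 75), (60, 261), (65, 272), (70, 660), (75, 1053), (80, 607), (85, 573), (90, 215), (95, 199), (100, 234), (105, 128)]
hub top 0 0
66 4.3 -2.3
60 8.3 -4.4
54 12.1 -6.8
48 15.6 -9.6
42 18.8 -12.8
36 21.6 -16.3
30 24.0 -20.1
24 26.1 -24.1
18 27.7 -28.3
12 28.9 -32.7
6 29.6 -37.1
0 29.8 -41.6
-6 29.6 -46.1
-12 28.9 -50.5
-18 27.7 -54.9
-24 26.1 -59.1
```

View pics/wrist14.png

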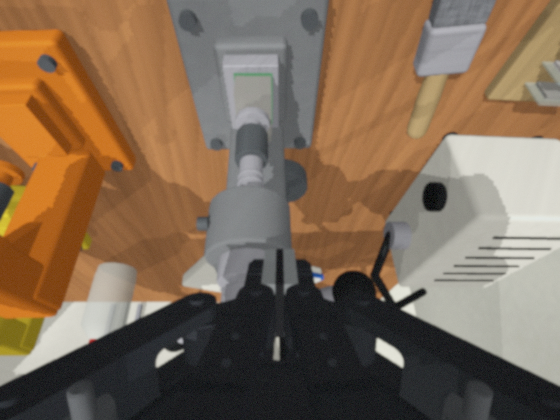

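Call:
servo_tool([
  {"x": 4.3, "y": -2.3, "z": 0, "yaw": 0},
  {"x": 8.3, "y": -4.4, "z": 0, "yaw": 0},
  {"x": 12.1, "y": -6.8, "z": -0.3, "yaw": 0},
  {"x": 15.6, "y": -9.6, "z": -0.5, "yaw": 0},
  {"x": 18.8, "y": -12.8, "z": -0.8, "yaw": 0},
  {"x": 21.6, "y": -16.3, "z": -1, "yaw": 0},
  {"x": 24, "y": -20, "z": -1.2, "yaw": 0},
  {"x": 26, "y": -24, "z": -1.2, "yaw": 0},
  {"x": 26, "y": -24, "z": -1.2, "yaw": 0},
])

```text
time: 22.72
ee_pos: [0.6377, -0.1268, 0.2083]
tcp_rot: [178.3, 42.6, 93.4]
wrist_force: [-1.5, 3.9, -9.7]
opening: 0.0002
```

```bash
python3 - <<'E'
from press import *
import bar
o=get_obs();print(o['time'],o['q'].round(1),o['ee_pos'].round(4),o['tcp_rot'].round(1),o['wrist_force'],o['torque'])
p=o['ee_pos']*1000
snap('wrist','wrist15');bar.bar('wrist','wrist15',.195,.222);snap('scene','scene15');bar.bar('scene','scene15',.195,.222)
for s in np.arange(30,-50,-6): 
    a=np.radians(s); print(s,(599.2+43*np.cos(a)-p[0]).round(1),(-145.4+43*np.sin(a)-p[1]).round(1))
E
```

```text
22.725 [  4.6  13.6   7.2  82.4 -42.6  90.1] [ 0.6377 -0.1268  0.2083] [178.3  42.6  93.4] [-1.53067584  3.86555737 -9.6594725 ] [ 2.52307497  0.46825532 -0.20260232]
wrist15 [(-180, 35), (0, 46), (5, 152), (15, 28), (20, 105), (25, 216), (30, 353), (35, 634), (40, 897), (45, 583), (50, 210), (55, 347), (60, 217), (65, 52), (70, 132), (75, 141), (80, 107), (85, 22), (165, 131), (170, 2244), (175, 674)]
hub top [224.4 224.5] 46
scene15 [(-180, 22), (-175, 11), (-10, 20), (-5, 28), (0, 17), (5, 10), (10, 16), (15, 19), (20, 17), (25, 11), (170, 9), (175, 14)]
hub top [224.1 226.1] 43
30 -1.3 2.9
24 0.8 -1.1
18 2.4 -5.3
12 3.5 -9.6
6 4.2 -14.1
0 4.5 -18.6
-6 4.2 -23.1
-12 3.5 -27.5
-18 2.4 -31.9
-24 0.8 -36.1
-30 -1.3 -40.1
-36 -3.7 -43.8
-42 -6.6 -47.3
-48 -9.8 -50.5
```

View pics/wrist15.png

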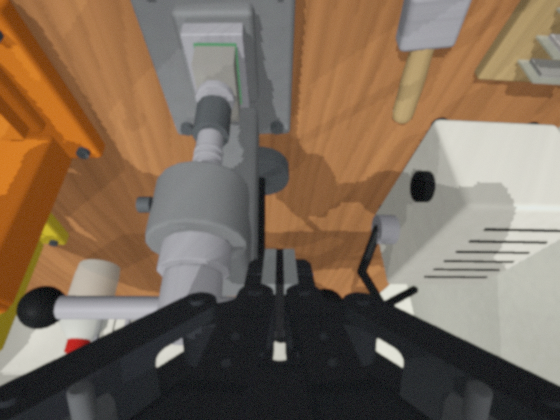

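Call:
servo_tool([
  {"x": 0.8, "y": -2, "z": 0.5, "yaw": 0},
  {"x": 1.5, "y": -4, "z": 0.5, "yaw": 0},
  {"x": 1.5, "y": -4, "z": 0.5, "yaw": 0},
])

```text
time: 23.2
ee_pos: [0.6392, -0.1292, 0.2082]
tcp_rot: [178.3, 42.4, 93.5]
wrist_force: [-4.6, 10.1, -5.9]
opening: -0.0
```

Call:
servo_tool([
  {"x": 0.8, "y": -2, "z": 0, "yaw": 0},
  {"x": 1.0, "y": -4, "z": 0, "yaw": 0},
  {"x": 1.0, "y": -4, "z": 0, "yaw": 0},
])

```text
time: 23.58
ee_pos: [0.6406, -0.1304, 0.2074]
tcp_rot: [178.3, 42.1, 93.7]
wrist_force: [-3.2, 17.1, -4.3]
opening: 0.0001
```

```bash
python3 - <<'E'
from press import *
import bar
o=get_obs();print(o['time'],o['ee_pos'].round(4),o['tcp_rot'].round(1),o['wrist_force'],o['torque'])
snap('wrist','wrist16');bar.bar('wrist','wrist16',.195,.222)
E
```

```text
23.575 [ 0.6406 -0.1304  0.2074] [178.3  42.1  93.7] [-3.19191484 17.06236398 -4.29741646] [ 3.82661272  0.5314803  -0.28269864]
wrist16 [(0, 78), (10, 5), (15, 105), (20, 220), (25, 375), (30, 644), (35, 816), (40, 678), (45, 239), (50, 382), (55, 272), (60, 54), (65, 144), (70, 169), (75, 126), (80, 55), (160, 25), (165, 1726), (170, 1529), (175, 161)]
hub top [224.2 224.4] 58
```

```bash
cat > ang.py <<'E'
from press import *
import sys
for f in sys.argv[1:]:
    C=cloud('wrist',f).reshape(-1,3); C=C[~np.isnan(C[:,0])]; d=C[:,:2]*1000-[599.2,-145.4]
    k=(d[:,0]<-20)&(d[:,0]>-70)&(abs(d[:,1])<30)&(C[:,2]>.2)&(C[:,2]<.222); q=d[k].astype(np.float32)
    v=cv2.fitLine(q,cv2.DIST_HUBER,0,.01,.01).ravel(); print(f,len(q),np.degrees(np.arctan2(v[1],v[0]))%180,v[2:])
E
python3 ang.py wrist15 wrist16
```

```text
wrist15 3518 175.54831 [-45.94351    5.650871]
wrist16 3909 172.02406 [-45.671894   8.256242]
```

Call:
servo_tool([
  {"x": -0.3, "y": -3, "z": 0.5, "yaw": 0},
  {"x": -0.3, "y": -3, "z": 0.5, "yaw": 0},
  {"x": -0.3, "y": -3, "z": 0.5, "yaw": 0},
])

```text
time: 24.0
ee_pos: [0.6407, -0.1306, 0.2073]
tcp_rot: [178.3, 41.9, 93.8]
wrist_force: [-3.1, 18.0, -4.8]
opening: 0.0
```

```bash
python3 - <<'E'
from press import *
o=get_obs();print(o['time'],o['ee_pos'].round(4),o['tcp_rot'].round(1),o['wrist_force'],o['torque'])
snap('wrist','wrist17')
E
python3 ang.py wrist15 wrist16 wrist17
```

```text
24.0 [ 0.6407 -0.1306  0.2073] [178.3  41.9  93.8] [-3.0789722  17.96406041 -4.825659  ] [ 3.7287153   0.61568334 -0.29449785]
wrist15 3518 175.54842 [-45.94133    5.650317]
wrist16 3909 172.02417 [-45.669727   8.255715]
wrist17 3901 172.0546 [-45.57957    8.183468]
```

Call:
servo_tool([
  {"x": 0, "y": 6, "z": 0, "yaw": 0},
  {"x": 0, "y": 14, "z": 10, "yaw": 0},
  {"x": 0, "y": 25, "z": 40, "yaw": 0},
  {"x": -5, "y": 50, "z": 80, "yaw": 0},
  {"x": -20, "y": 90, "z": 90, "yaw": 0},
  {"x": -30, "y": 130, "z": 90, "yaw": 0},
  {"x": -30, "y": 150, "z": 90, "yaw": 0},
  {"x": -30, "y": 150, "z": 90, "yaw": 0},
])

```text
time: 25.05
ee_pos: [0.6112, 0.0208, 0.2982]
tcp_rot: [178.1, 41.9, 93.9]
wrist_force: [0.3, -0.6, -0.5]
opening: 0.0
```

```bash
python3 - <<'E'
from press import *
import bar
o=get_obs();print(o['time'],o['ee_pos'].round(4),o['wrist_force'])
snap('wrist','wrist18');snap('side','side18');snap('scene','scene18')
bar.bar('scene','scene18',.195,.222)
for n,f in(('wrist','wrist18'),):
    C=cloud(n,f).reshape(-1,3);C=C[~np.isnan(C[:,0])];C1=C[(abs(C[:,0]-.6)<.09)&(C[:,1]>-.25)&(C[:,1]<-.06)&(C[:,2]<.043)]
    x,_,_=fit(C1);print(x);L=loc(C,x)
    k=(abs(L[:,2]-67)<3)&(abs(L[:,0])<30)&(abs(L[:,1])<20);print(k.sum(),cv2.minAreaRect(L[k,:2].astype(np.float32)))
a=cv2.imread('pics/scene18.png')[150:340,150:400]; cv2.imwrite('pics/sc18.png',cv2.resize(a,None,fx=3.2,fy=3.1,interpolation=3))
E
```

```text
25.05 [0.6112 0.0208 0.2982] [ 0.34129198 -0.58469264 -0.48786587]
scene18 [(-180, 20), (-15, 7), (-10, 25), (-5, 22), (0, 7), (170, 17), (175, 16)]
hub top [224.3 227.6] 43
[ 599.2652706  -145.56819461  -85.6734417 ]
294 ((-1.1900177001953125, 0.9885654449462891), (25.841018676757812, 46.62913513183594), 88.51444244384766)
```

View pics/wrist18.png

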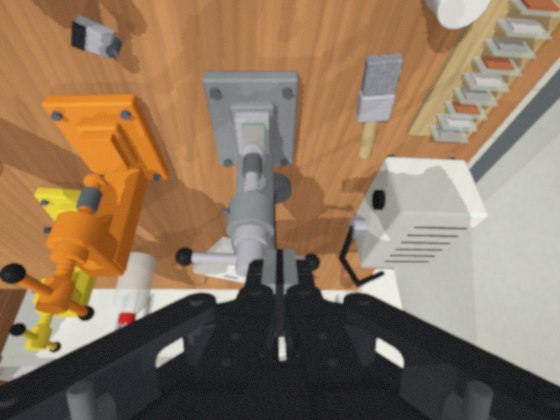

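View pics/sc18.png

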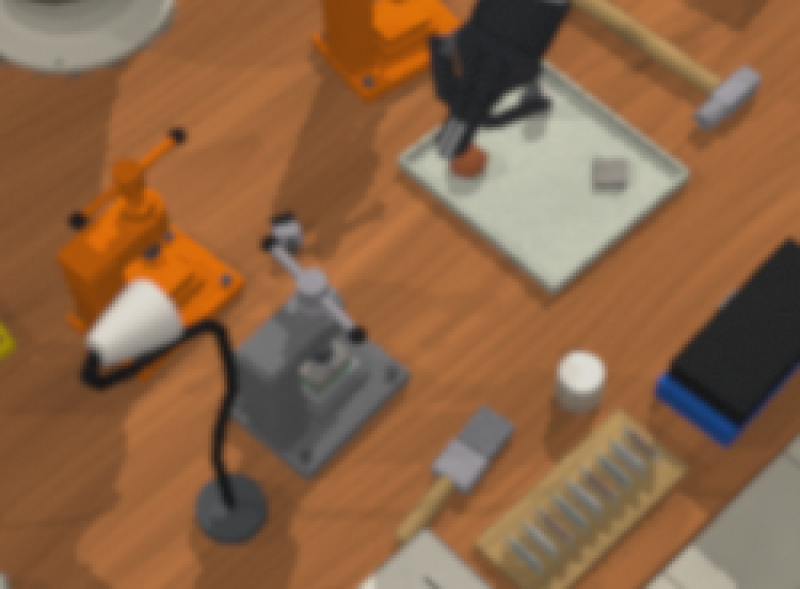

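```bash
python3 -c "
from workcell import job_done; print(job_done())"
```

```text
the job is handed in; nothing more can be done
None
```

The billet is on the press table, slide down, and the T-handle is wound down to its stop. I handed the job in at about 25 s, with the arm drawn back and touching nothing.

- **Lean:** the move tool has no tilt command. I got the lean of about 43° by driving the arm briefly past its reach, which tips the tool, and kept that lean for the rest of the job.
- **Billet:** I gripped it by its front end, set it on the table from the front and let go. The last camera check put it about 1 mm off centre along each table axis and about 1.5° off square. I judged that close enough and did not correct it.
- **Handle:** I turned it with the closed fingertips in two strokes. At the end, 18 N of push no longer moved the bar. The hub top measured about 224 mm, which matches the stop.
- **Other checks:** the highest wrist force I read was about 19 N. The lamp and the other items I could see in the last pictures had not moved; I checked those by eye only. The drill-core stub was partly hidden by the arm.
- **Not checked:** I did not measure how far the foot's spring compressed. That the billet is clamped is inferred from the handle being at its stop and the foot sitting on the billet in the picture.

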